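Set and lock a telescopic stand leg at its length mark

TASK

The telescopic leg of the work light's stand is set too long: lay it level in the notches of the wooden rest, its tube on both posts and its collar and hinge end just outside them, and then, with the cam lever still open, push the sliding leg in until the dark ring round it sits right at the collar's mouth. Only then squeeze the cam lever fully shut against the sliding leg, and finish still holding: lever and sliding leg pinched together between the fingers, the ring still at the collar, the leg still in its rest. Leave the other tools and bolts where they are.

Things in the scene. Friction and masses are not known exactly. Their poses are not given: they have to be found in the camera images.
- leg: Telescopic leg of a work-light stand, loose, 0.35 to 0.5 kg, lying level on the bench. Origin: under the middle of its bare aluminium tube (24 x 24, y = -65 to +65 mm); y points along the leg to the rubber foot, z up, -x to the lever's side. The tube's axis is 16 mm above the origin, its underside 4 mm. It balances near y = +30 mm. Black hinge end 32 wide and high: y = -65 to -110 mm.
- collar_mouth (a point): Mouth of the black collar, where the sliding leg comes out: leg frame x = 0, y = +93 mm, at the height of the sliding leg's top face (9 mm above the axis). The collar is 32 wide and high, leg y = +65 to +93 mm, with the cam lever's lugs on its -x side, out to x = -24 mm.
- inner_leg: The sliding leg: square steel tube 18 x 18 that comes out of the collar on the leg's axis; axes as the leg's. Origin: on the axis, at the collar-side edge of the ring mark, a dark ring 4 mm wide round the bare steel. Bare steel to y = +65 mm, then a rubber foot 28 x 28 from y = +69 to +93 mm (its end face).
- leg_slide (a joint): How far the ring mark stands out of the collar's mouth, m: 0 = ring's near edge flush with the mouth (the wanted length), positive = too long, range -0.03 to 0.062. It drags with about 3 N and stays where it is left while the lever is open; with the lever shut the cam clamps it (about 8 N and more).
- cam_lever: Black cam lever, 16 to 19 mm high, hinged on an upright pin on the collar's -x side. Origin: on the pin, at axis height, leg frame x = -17, y = +80 mm. It reaches 52 mm from the pin. Shut, it lies along the sliding leg, outer face at leg x = -25 mm, tip at leg y = +132 mm, and lever and sliding leg together measure 34 mm across. Open, its tip stands out to -x.
- lever_hinge (a joint): Lever angle, rad: 0 = fully shut on its stop, 0.65 = wide open; grows as the tip swings out to -x. It stays where it is left. Over the last 0.35 rad the cam's nose bites on the sliding leg: this takes less than 5 N at the lever's ridged end and drags the leg inwards by 2 to 3 mm unless it is held fast.
- lever_tip (a point): Tip of the cam lever, mid height, 50 mm from its pin.
- bench_rest: Shop-made wooden rest, fixed to the bench: plywood foot 78 x 146 x 16 and two upright posts, each 62 wide (x), 18 thick, 84 high, centred at y = -52 and +52 mm (122 mm over their outer faces). Origin: centre of its underside; z up, y along the leg that lies in it.
- rest_seat (a point): Centre of the rest, level with the notch floors, 62 mm above the bench. Each post's notch is open along y: 27 mm wide, widening to 41 mm over the top 8 mm. Seated, the leg's origin is over this point and 4 mm below it (58 mm above the bench), tube on both floors, collar and hinge end just outside the posts with 4 mm of play each way.
- tape_measure: yellow tape measure, 41 x 93 x 64, bystander; origin: centre of its underside.
- pliers: pliers with red handles, 58 x 166 x 14, bystander; origin: centre of its underside.
- adjustable_wrench: grey adjustable wrench, 38 x 177 x 11, bystander; origin: centre of its underside.
- combination_square: combination square, 81 x 260 x 12, bystander; origin: centre of its underside.
- chuck_key: T-shaped drill chuck key, 52 x 63 x 18, bystander; origin: centre of its underside.
- bolt_0: bolt, 17 x 52 x 20, bystander; origin: centre of its underside.
- bolt_1: bolt, 17 x 52 x 20, bystander; origin: centre of its underside.

How it is judged:
On the way, in this order (a step that is already met when the one before it is completed fails the run):
1. the leg lies level in both notches of the rest, its lever still open (x of leg in the frame of bench_rest between -0.005 and 0.005 m and y of leg in the frame of bench_rest between -0.008 and 0.008 m and z of leg in the frame of bench_rest between 0.054 and 0.062 m and angle between the y axis of leg and the y axis of bench_rest, either way round below 0.07 rad and angle between leg's own z axis and vertical below 0.07 rad and value of joint lever_hinge above 0.2 rad), for 0.3 s.
2. the ring is at the collar's mouth within 5 mm, the lever still open and the leg in its rest (all of step 1 and value of joint leg_slide between -0.005 and 0.005 m), for 0.2 s.
3. the lever is shut and the fingers pinch lever and sliding leg, the ring at the mouth (value of joint leg_slide between -0.005 and 0.005 m and value of joint lever_hinge below 0.06 rad and contact force between the fingers and inner_leg above 2 N and contact force between the fingers and cam_lever above 2 N), for 0.3 s.
At the end, for the whole second after the job is handed in: The leg lies in both notches (5 mm sideways, 8 mm along, 4 mm in height, 4 degrees), the ring's edge is within 5 mm of the collar's mouth, the lever within 0.06 rad of shut, and the fingers press on the lever and on the sliding leg with over 2 N each, all at rest (all of step 3 and x of leg in the frame of bench_rest between -0.005 and 0.005 m and y of leg in the frame of bench_rest between -0.008 and 0.008 m and z of leg in the frame of bench_rest between 0.054 and 0.062 m and angle between the y axis of leg and the y axis of bench_rest, either way round below 0.07 rad and angle between leg's own z axis and vertical below 0.07 rad and linear speed of each of leg, inner_leg below 0.02 m/s); the arm keeps its last pose, push and grip.
It fails at once if the lever is shut while the ring is more than 9 mm from the collar's mouth (value of joint lever_hinge below 0.12 rad and (value of joint leg_slide above 0.009 m or value of joint leg_slide below -0.009 m)).
It fails at once if another tool or bolt is moved by more than 30 mm (distance of any of tape_measure, pliers, adjustable_wrench, combination_square, chuck_key, bolt_0, bolt_1 from where it was at the start of the episode above 0.03 m).
It also fails if it takes over 69 s, if anything falls off the work surface, if the arm or the gripper's body presses on something with over 40 N, if the wrist force passes 120 N, or if a joint passes its speed limit or range.

ROBOT

A 7-joint arm with a two-finger parallel gripper is mounted at the origin on a cart in front of the work surface, level with it; the furniture and walls round the work are solid. World frame = base frame: x ahead of the robot, y to its left, z up, the work surface at z = 0. Lengths are in m, angles in rad, forces in N, time in s.
With the tool pointing down it reaches from about 0.425 to 0.95 m from the base axis. Payload 16.7 kg.
Tool frame: the origin (TCP) lies midway between the tips of the shut fingers; the grasp point (between the pads) lies 19 mm behind it; z points along the fingers, y is the line along which they close (so a half turn about z gives the same grasp; the last joint's range is limited). The gripper opens to 94 mm and grips with 3 to 60 N. Pads are 16 mm wide; open, the fingers measure 119 mm over their backs; the gripper's body (75 mm by 177 mm) begins 78 mm behind the grasp point.
Start: joints at [-1.365, 0.426, 0.074, 1.606, -0.034, 1.111, -0.067], TCP at [0.234, 0.633, 0.205] pointing down, gripper open.
Joint ranges: [-2.85, 2.85], [-0.5, 2.14], [-1.23, 1.37], [0.21, 2.46], [-1.02, 4.16], [0.16, 2.05], [-2.73, 2.73]. Speed limits (rad/s): [1.89, 1.89, 2.39, 2.39, 3.01, 3.01, 3.01].

INTERFACE

Orientations are given as a unit quaternion [w, x, y, z].
In Python, from cell import arm, imaging gives the robot as it stands.
- The arm moves only by the shell command python3 -m crank 'ROWS' [OPENING] [FORCE]. ROWS is JSON, a list of rows, each a list of 6 numbers: the shift along the tool's x, y, z in mm, then the turn, a rotation vector about the tool's x, y, z in rad. A call has exactly 5 rows; each row is the pose to reach, as a shift and turn from the pose commanded when the call began, along the tool's axes at that moment; what a row does not reach only later rows make up. A row lasts 1/8 s, in which the tool goes at most 62.5 mm and 10.7 degrees, less where a joint would pass 70% of its speed; a pose out of reach is approached as far as the arm can. A call with a gripper value outside its range is refused whole. OPENING is the finger opening in mm, from 0 to 94, set as the call begins (- or left out, the last holds). The fingers move at their own pace and stop on an object; FORCE is the grip in N (left out, the last holds). Time passes only in rows, so rows that repeat a pose let the fingers close, or fill a call up. It gives the time, the measured TCP pose, the force, the opening and the grip force at its end, in the units of the state.
- arm.sense(): the state, without advancing time (a new reading comes with each control period).
- imaging.read_camera(name): name is "scene" or "side" or "wrist"; returns a dict with "img" (420x560x3 uint8, blue, green, red), "K" (3x3 intrinsics, pixels), "R" (3x3) and "t" (3): a world point X has camera coordinates R X + t. Camera axes: x right, y down, z forward; pixel columns grow to the right and rows downward; lengths in m; the calibration is good to about 2 mm. A picture is of the moment at which its call begins. There is no depth.
- arm.hand_in(): hands the job in; it is judged then, once.
Trained networks look in a picture, given as the dict that the camera call returned (one of the last four; its "shot" number tells which), for a name from the list of things; names that differ only in an ending like _2 or _b are one class to them, and where a whole thing is asked for, a point or a joint stands for the part that bears it (a point fixed in the world has none). Each returns a list of dicts, best first, with "conf" (0 to 1); they miss things now and then, are a little off and sometimes report something else, mostly with a low value. They report only what shows in the picture. A call takes as long as a camera call.
- imaging.cut_out(picture, thing): "mask" (420x560 bool, what is visible of it) and "centre" ([column, row] in pixels, amid what is visible of it).
- imaging.spot_point(picture, thing): "centre" ([column, row] in pixels: a listed point, or the origin of a listed thing).
The state is a dict: "time": time; "q": joint angles; "joint_velocities": joint speeds; "tau": joint torques, N m; "tool_pos": TCP position; "tcp_rot": TCP orientation; "ft_force": force on the tool from outside, world axes, zero at the start; "ft_torque": the same for the moment, N m; "gripper_width": finger opening in m; "grasp_force": force on a finger pad.
Only numpy, scipy, OpenCV 4.12 (cv2) and the standard library are available. Lean on these libraries where they do the work, as an engineer would, in place of code of your own. Each camera call takes 0.05 s, during which the arm holds its last target. There are 200 camera calls.

## Working session

There is one attempt and no reset: what is moved stays moved. The work goes in short steps, Python scripts to look and compute and a shell command to move; the robot and the scene stay as the last step left them, time stands still between calls to the robot, and variables do not carry over. Pictures are saved under pics/ and viewed, at most 10 in all, crops included, and the job is handed in when it is done.

```bash
mkdir -p pics; ls; cat > h.py <<'E'
import numpy as np, cv2
from cell import arm, imaging
from scipy.spatial.transform import Rotation as Ro
def ray(p,c):
    d=p["R"].T@np.linalg.inv(p["K"])@np.array([c[0],c[1],1.]); return -p["R"].T@p["t"], d/np.linalg.norm(d)
def onz(p,c,z):
    o,d=ray(p,c); return o+d*(z-o[2])/d[2]
def tri(obs):
    A=np.zeros((3,3));b=np.zeros(3)
    for p,c in obs:
        o,d=ray(p,c);M=np.eye(3)-np.outer(d,d);A+=M;b+=M@o
    X=np.linalg.solve(A,b)
    return X
def proj(p,X):
    c=p["K"]@(p["R"]@np.array(X)+p["t"]); return c[:2]/c[2]
def toolR():
    s=arm.sense(); w,x,y,z=s["tcp_rot"]; return np.array(s["tool_pos"]),Ro.from_quat([x,y,z,w]).as_matrix()
E
cat > a.py <<'E'
from h import *
s=arm.sense(); print(s["time"],s["tool_pos"],s["tcp_rot"])
P={n:imaging.read_camera(n) for n in ("scene","side","wrist")}
print({n:(np.round(-p["R"].T@p["t"],2)) for n,p in P.items()})
for n in ("leg","collar_mouth","inner_leg","cam_lever","lever_tip","bench_rest","rest_seat","tape_measure","pliers","adjustable_wrench","combination_square","chuck_key","bolt_0"):
    obs=[]
    for k,p in P.items():
        r=imaging.spot_point(p,n)
        for q in r[:2]: print(n,k,np.round(q["centre"]),round(q["conf"],2), np.round(onz(p,q["centre"],0.02),3))
        if r and r[0]["conf"]>.4: obs.append((p,r[0]["centre"]))
    if len(obs)>1: X=tri(obs); print("  ->",np.round(X,4),[np.round(np.linalg.norm(proj(p,X)-c),1) for p,c in obs])
im=np.hstack([P[k]["img"] for k in ("scene","side")]); 
cv2.imwrite("pics/a.png",cv2.resize(np.vstack([P["scene"]["img"],P["side"]["img"]]),(800,1200))[:600]); cv2.imwrite("pics/b.png",cv2.resize(P["side"]["img"],(800,600)))
cv2.imwrite("pics/w.png",P["wrist"]["img"])
E
python3 a.py
```

```text
pics
0.0 [0.23435329 0.63254359 0.20477107] [-6.84070911e-05  1.76474505e-01  9.84305000e-01 -6.42116690e-04]
{'scene': array([-0.09,  0.49,  0.67]), 'side': array([ 0.17, -1.05,  0.5 ]), 'wrist': array([0.16, 0.66, 0.38])}
leg scene [203. 272.] 0.62 [0.474 0.29  0.02 ]
leg side [244. 215.] 0.64 [0.465 0.216 0.02 ]
  -> [ 0.4856  0.2843 -0.0019] [np.float64(2.6), np.float64(2.1)]
collar_mouth scene [159. 266.] 0.81 [0.549 0.364 0.02 ]
collar_mouth side [260. 193.] 0.7 [0.553 0.376 0.02 ]
  -> [0.5484 0.3645 0.0227] [np.float64(0.7), np.float64(0.6)]
inner_leg scene [146. 265.] 0.74 [0.569 0.387 0.02 ]
inner_leg side [260. 193.] 0.67 [0.557 0.382 0.02 ]
  -> [0.5616 0.3875 0.0212] [np.float64(1.8), np.float64(1.4)]
cam_lever scene [162. 274.] 0.62 [0.524 0.367 0.02 ]
lever_tip scene [145. 282.] 0.73 [0.522 0.405 0.02 ]
lever_tip scene [158. 333.] 0.16 [0.385 0.43  0.02 ]
bench_rest scene [313. 228.] 0.62 [ 0.447 -0.001  0.02 ]
bench_rest side [275. 257.] 0.97 [ 0.465 -0.064  0.02 ]
  -> [ 0.4736 -0.0207 -0.0041] [np.float64(2.0), np.float64(2.3)]
rest_seat scene [314. 206.] 0.58 [ 0.5
[... 899 characters left out ...]
93 0.429 0.02 ]
combination_square side [326. 309.] 0.65 [ 0.483 -0.305  0.02 ]
  -> [ 0.4948 -0.2799  0.0058] [np.float64(0.8), np.float64(1.3)]
chuck_key scene [159. 330.] 0.65 [0.39  0.427 0.02 ]
chuck_key scene [376. 187.] 0.15 [ 0.481 -0.261  0.02 ]
chuck_key side [206. 199.] 0.53 [0.393 0.384 0.02 ]
chuck_key wrist [190. 340.] 0.69 [0.389 0.437 0.02 ]
  -> [0.3993 0.4268 0.0055] [np.float64(1.0), np.float64(0.1), np.float64(1.5)]
bolt_0 scene [228. 229.] 0.63 [0.569 0.176 0.02 ]
bolt_0 scene [213. 241.] 0.52 [0.55  0.227 0.02 ]
bolt_0 side [280. 218.] 0.51 [0.546 0.156 0.02 ]
bolt_0 side [294. 224.] 0.37 [0.568 0.106 0.02 ]
  -> [0.5586 0.1772 0.018 ] [np.float64(3.5), np.float64(3.3)]
```

View pics/a.png

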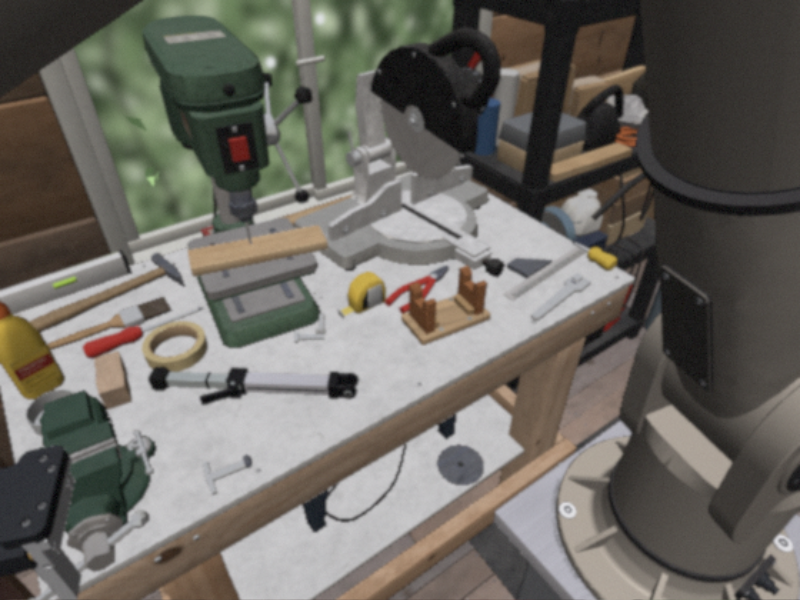

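View pics/b.png

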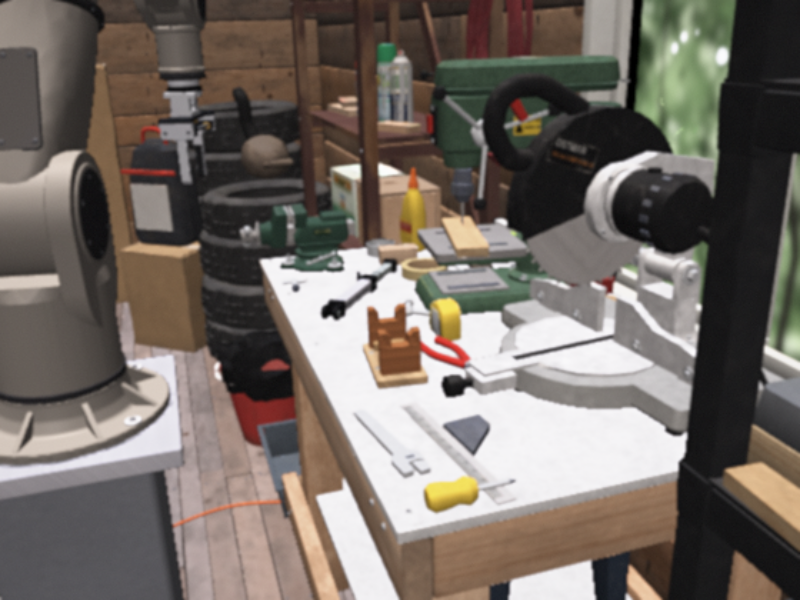

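The scene picture shows the leg lying with its hinge end at about (345,384), its foot at (158,378) and the open lever at (220,395). The rest is at about (445,310), near the tape (366,292) and the pliers (418,288). The side picture agrees: leg at (360,288), rest at (395,350).

```bash
cat >> h.py <<'E'
def plan(pos,head,n=None):
    """shift (mm, tool axes) and z turn to TCP pos, tool pointing down, tool y heading head (deg, mod 180 nearest)"""
    p,R=toolR(); h=np.degrees(np.arctan2(R[1,1],R[0,1]))
    d=(head-h+90)%180-90
    best=[d, d-180*np.sign(d)]
    s=R.T@(np.array(pos)-p)*1000
    for d in best:
        T=Ro.from_euler('z',d,degrees=True).as_matrix()@np.array([[np.cos(np.radians(h)),0,0]]*3)*0
        c,sn=np.cos(np.radians(h+d)),np.sin(np.radians(h+d))
        G=np.array([[-c*0+sn,c,0],[-c,sn,0],[0,0,-1]])
        rv=Ro.from_matrix(R.T@G).as_rotvec()
        print("shift",np.round(s,1),"rotvec",np.round(rv,3),"deg",round(d,1))
E
python3 - <<'E'
from h import *
P={n:imaging.read_camera(n) for n in ("scene","side")}
for z in (0.06,0.084): 
    a,b=onz(P["scene"],(296,217),z),onz(P["scene"],(330,204),z); print(a,b,np.degrees(np.arctan2(*(b-a)[1::-1])))
for n in ("leg","bench_rest"):
    m=imaging.cut_out(P["scene"],n)[0]["mask"]; ys,xs=np.nonzero(m); 
    pts=np.array([onz(P["scene"],c,0.02)[:2] for c in zip(xs,ys)]); print(n,cv2.minAreaRect(pts.astype(np.float32)))
plan([.52,.325,.2],142-180)
E
```

```text
[0.46947265 0.03803335 0.06      ] [ 0.46034335 -0.0631592   0.06      ] -95.15510715957532
[0.4472676  0.05570383 0.084     ] [ 0.43849866 -0.04149438  0.084     ] -95.15510715957537
leg ((0.5158494710922241, 0.3381330668926239), (0.3312704265117645, 0.07191444933414459), 53.15205764770508)
bench_rest ((0.4964500963687897, -0.039560042321681976), (0.19595006108283997, 0.1527404934167862), 84.97999572753906)Traceback (most recent call last):
  File "<stdin>", line 8, in <module>
  File "h.py", line 28, in plan
    rv=Ro.from_matrix(R.T@G).as_rotvec()
       ~~~~~~~~~~~~~~^^^^^^^
  File "scipy/spatial/transform/_rotation.pyx", line 1143, in scipy.spatial.transform._rotation.Rotation.from_matrix
ValueError: Non-positive determinant (left-handed or null coordinate frame) in rotation matrix 0: [[-3.03503557e-01  9.52830305e-01  7.66624525e-06]
 [ 9.52830305e-01  3.03503556e-01  4.33150969e-05]
 [-3.89452043e-05 -2.04509168e-05  9.99999999e-01]].
```

```bash
python3 - <<'E'
s=open('h.py').read()
s=s.replace("[[-c*0+sn,c,0],[-c,sn,0],[0,0,-1]]","[[-sn,c,0],[c,sn,0],[0,0,-1]]")
s='\n'.join(l for l in s.split('\n') if ' T=Ro' not in l)
open('h.py','w').write(s)
E
python3 -c "
from h import *
plan([.51,.315,.2],-38)"
```

```text
shift [-368.8 -202.4    5.5] rotvec [-0.    -0.    -1.262] deg 72.3
shift [-368.8 -202.4    5.5] rotvec [-0.     0.     1.879] deg -107.7
```

```bash
python3 -m crank '[[0,0,-40,0,0,-0.1],[-30,-20,-60,0,0,-0.25],[-75,-40,-60,0,0,-0.4],[-125,-68,-60,0,0,-0.55],[-175,-95,-60,0,0,-0.7]]' 94 && python3 -c "
from h import *
plan([.51,.315,.2],-38)"
```

```text
time: 2.92
tool_pos: [0.3666, 0.4816, 0.2656]
tcp_rot: [0.0, -0.174, 0.985, 0.0]
ft_force: [1.3, -0.7, 1.0]
gripper_width: 0.094
grasp_force: 0.0
shift [ -77.5 -205.7   65.6] rotvec [ 0.     0.    -0.557] deg 31.9
shift [ -77.5 -205.7   65.6] rotvec [ 0.    -0.     2.584] deg -148.1
```

```bash
python3 -m crank '[[-16,-45,10,0,0,-0.12],[-32,-90,25,0,0,-0.24],[-50,-135,45,0,0,-0.36],[-65,-180,60,0,0,-0.48],[-78,-206,65,0,0,-0.557]]' && cat > look.py <<'E'
from h import *
import sys
P=imaging.read_camera("wrist")
zs=dict(leg=0,collar_mouth=.025,inner_leg=.016,cam_lever=.016,lever_tip=.016)
for n,z in zs.items():
    for q in imaging.spot_point(P,n)[:2]: print(n,np.round(q["centre"]),round(q["conf"],2), np.round(onz(P,q["centre"],z),4))
cv2.imwrite(sys.argv[1],P["img"]); p,R=toolR(); print(p)
np.savez("last.npz",**{k:P[k] for k in("K","R","t","img")})
E
python3 look.py pics/c.png
```

```text
time: 3.55
tool_pos: [0.5098, 0.313, 0.1997]
tcp_rot: [-0.001, -0.436, 0.9, -0.0]
ft_force: [-0.5, 0.7, 0.0]
gripper_width: 0.0938
grasp_force: 0.0
leg [283. 161.] 0.86 [0.4882 0.2858 0.    ]
collar_mouth [281. 243.] 0.8 [0.55   0.3615 0.025 ]
inner_leg [285. 262.] 0.68 [0.5646 0.3872 0.016 ]
cam_lever [297. 231.] 0.54 [0.5268 0.3639 0.016 ]
lever_tip [295. 231.] 0.46 [0.5281 0.3622 0.016 ]
lever_tip [311. 258.] 0.45 [0.5354 0.4047 0.016 ]
[0.50809825 0.31658115 0.20068796]
```

View pics/c.png

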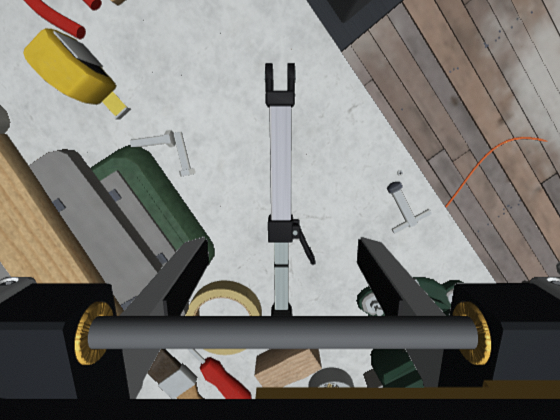

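The wrist view shows the leg running down column 281: hinge end at rows 65–100, tube at 105–220, collar mouth at row 243, ring at row 266. The open lever ends at (312,262).

```bash
python3 - <<'E'
from h import *
P=imaging.read_camera("wrist")
g=lambda c,z: onz(P,c,z)
a,b,c=g((282,108),.028),g((281,218),.028),g((281,243),.028)
d=b-a; print(a,b,np.linalg.norm(d),np.linalg.norm(c-b)); h=np.degrees(np.arctan2(d[1],d[0])); u=d/np.linalg.norm(d)
print(h, np.linalg.norm(g((281,266),.025)-g((281,243),.025)))
O=(b-u*.065+a+u*.065)/2; print(O)
t=O+u*.025; t[2]=.09; plan(t,h-90)
E
```

```text
[0.44939343 0.2413757  0.028     ] [0.52830944 0.33952414 0.028     ] 0.1259398793944032 0.03212357800530812
51.19906562897608 0.031129775023734575
[0.48885143 0.29044992 0.028     ]
shift [  7.5  -1.4 110.7] rotvec [0.    0.    0.009] deg -0.5
shift [  7.5  -1.4 110.7] rotvec [-1.000e-03  0.000e+00 -3.132e+00] deg 179.5
```

```bash
python3 -m crank '[[4,-1,45,0,0,0.009],[7,-1,90,0,0,0.009],[7,-1,135,0,0,0.009],[7,-1,170,0,0,0.009],[7,-1,190,0,0,0.009]]' 60 && python3 -m crank '[[0,0,3,0,0,0],[0,0,5,0,0,0],[0,0,6,0,0,0],[0,0,6,0,0,0],[0,0,6,0,0,0]]' 20 30
```

```text
time: 4.53
tool_pos: [0.5038, 0.3101, 0.0088]
tcp_rot: [-0.001, -0.432, 0.902, -0.0]
ft_force: [0.7, -0.0, 0.3]
gripper_width: 0.0595
grasp_force: 0.0
time: 5.15
tool_pos: [0.5059, 0.3095, 0.0053]
tcp_rot: [0.001, -0.432, 0.902, -0.0]
ft_force: [1.8, -2.9, 7.3]
gripper_width: 0.0239
grasp_force: 30.0
```

```bash
python3 -m crank '[[0,0,0,0,0,0],[0,0,-15,0,0,0],[0,0,-50,0,0,0],[0,0,-95,0,0,0],[0,0,-120,0,0,0]]' && python3 look.py pics/d.png; python3 -c "
from h import *
plan([.475,-.0,.2],-5)"
```

```text
time: 5.78
tool_pos: [0.5053, 0.3099, 0.1275]
tcp_rot: [0.001, -0.432, 0.902, 0.0]
ft_force: [-0.0, 0.7, -3.9]
gripper_width: 0.0239
grasp_force: 29.9
leg [280. 203.] 0.89 [0.5074 0.3092 0.    ]
collar_mouth [282. 359.] 0.78 [0.6137 0.4436 0.025 ]
inner_leg [284. 387.] 0.74 [0.6409 0.4818 0.016 ]
inner_leg [51. 79.] 0.18 [0.592  0.0913 0.016 ]
[0.504294   0.30900994 0.12319388]
shift [ 259.3 -170.8  -76.4] rotvec [ 0.001 -0.002 -0.59 ] deg 33.8
shift [ 259.3 -170.8  -76.4] rotvec [-2.000e-03 -2.000e-03  2.551e+00] deg -146.2
```

```bash
python3 -c "
from h import *
P=np.load('last.npz'); p,R=toolR()
X=onz(P,(280,203),p[2]-.005); print(R.T@(X-p))
print('cam',R.T@(-P['R'].T@P['t']-p))
"
python3 -m crank '[[30,-15,-60,0,0,-0.1],[75,-45,-100,0,0,-0.22],[120,-75,-110,0,0,-0.34],[165,-105,-110,0,0,-0.46],[210,-135,-110,0,0,-0.55]]' && python3 -c "
from h import *
plan([.475,-.0,.235],-5)"
```

```text
[ 0.02705898 -0.00187832  0.00505415]
cam [ 0.07433263 -0.00029367 -0.18353385]
time: 6.7
tool_pos: [0.4811, 0.0877, 0.2331]
tcp_rot: [-0.001, -0.641, 0.767, 0.001]
ft_force: [0.1, 1.1, -3.8]
gripper_width: 0.0235
grasp_force: 29.9
shift [87.4 -9.5 -1.8] rotvec [ 0.003 -0.001 -0.091] deg 5.2
shift [87.4 -9.5 -1.8] rotvec [-2.000e-03 -4.000e-03  3.051e+00] deg -174.8
```

```bash
cat > look2.py <<'E'
from h import *
import sys
P=imaging.read_camera("wrist")
p,R=toolR(); print(p)
for n,z in dict(bench_rest=0,rest_seat=.062,leg=p[2]-.005).items():
    for q in imaging.spot_point(P,n)[:1]: print(n,np.round(q["centre"]),round(q["conf"],2), np.round(onz(P,q["centre"],z),4))
m=imaging.cut_out(P,"bench_rest")
im=P["img"].copy()
if m:
    c=cv2.findContours(m[0]["mask"].astype(np.uint8),0,1)[0]; print("conf",m[0]["conf"])
cv2.imwrite(sys.argv[1],im); np.savez("last.npz",**{k:P[k] for k in("K","R","t","img")})
E
python3 look2.py pics/e.png
```

```text
[0.48138139 0.0844412  0.23304411]
bench_rest [266.  98.] 0.93 [ 0.4813 -0.0258  0.    ]
rest_seat [268.  91.] 0.97 [ 0.4758 -0.0265  0.062 ]
leg [283. 202.] 0.6 [0.4759 0.0579 0.228 ]
conf 0.83
```

View pics/e.png

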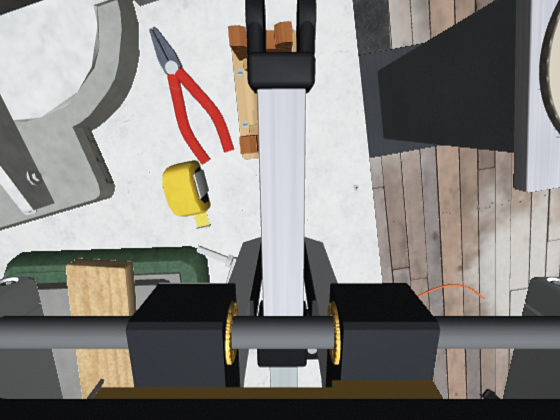

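```bash
python3 -c "
import cv2
im=cv2.imread('pics/e.png')[0:175,215:305]; cv2.imwrite('pics/f.png',cv2.resize(im,None,fx=3.4,fy=3.4,interpolation=cv2.INTER_CUBIC))"
```

```text
(no output)
```

View pics/f.png

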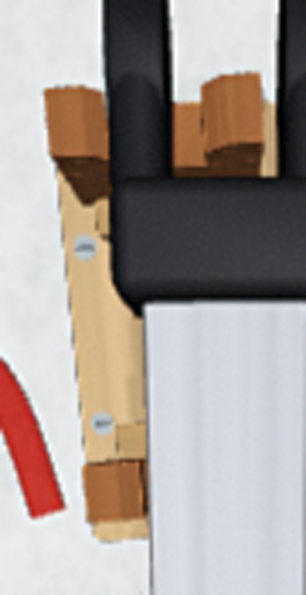

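The crop shows the rest's post tops: far post left corners (44,88) and (52,157), right corners (262,75) and (262,148), near post left corners (84,462) and (90,522). The foot's corner is at (95,540).

```bash
cat > fit.py <<'E'
from h import *
from scipy.optimize import least_squares
P=np.load('last.npz')
C=[(44,88),(52,157),(262,75),(262,148),(84,462),(90,522),(95,540)]
M=np.array([(31,-61,84),(31,-43,84),(-31,-61,84),(-31,-43,84),(31,43,84),(31,61,84),(39,73,16)])/1000
px=np.array(C)/3.4+[215,0]
def W(v,M):
    c,s=np.cos(v[2]),np.sin(v[2]); return np.c_[v[0]+c*M[:,0]-s*M[:,1],v[1]+s*M[:,0]+c*M[:,1],M[:,2]]
f=lambda v: np.concatenate([proj(P,X)-q for X,q in zip(W(v,M),px)])
r=least_squares(f,[.478,-.025,-.09],loss='soft_l1'); print(r.x,np.degrees(r.x[2])); print(np.round(f(r.x).reshape(-1,2),1))
E
python3 fit.py
```

```text
[ 0.47833505 -0.02417823 -0.10888856] -6.238854903544391
[[ 0.  -0. ]
 [-0.2  0.3]
 [ 0.3 -1.1]
 [ 1.4 -1.8]
 [-0.4  0.9]
 [-0.4  0.6]
 [-0.3  0.8]]
```

```bash
python3 -c "
from h import *
plan([.4812,.0026,.125],-6.24)"
```

```text
shift [ 87.4 -15.4 108.2] rotvec [ 0.003  0.    -0.07 ] deg 4.0
shift [ 87.4 -15.4 108.2] rotvec [ 0.    -0.004  3.072] deg -176.0
```

```bash
python3 -m crank '[[25,-4,10,0.003,0,-0.02],[60,-10,35,0.003,0,-0.05],[87,-15,70,0.003,0,-0.07],[87,-15,100,0.003,0,-0.07],[87,-15,108,0.003,0,-0.07]]' && cat > look3.py <<'E'
from h import *
import sys
s=sys.argv[2]
P=imaging.read_camera(s); cv2.imwrite(sys.argv[1],P["img"]); np.savez("last.npz",**{k:P[k] for k in("K","R","t","img")})
plan([.4812,.0026,.063],-6.24)
E
python3 look3.py pics/g.png wrist
```

```text
time: 7.58
tool_pos: [0.4822, 0.0045, 0.1253]
tcp_rot: [0.002, -0.669, 0.743, -0.001]
ft_force: [0.7, -1.0, -5.4]
gripper_width: 0.0239
grasp_force: 29.9
shift [-1.8 -2.6 57. ] rotvec [0.004 0.001 0.001] deg -0.1
shift [-1.8 -2.6 57. ] rotvec [-2.00e-03  6.00e-03 -3.14e+00] deg 179.9
```

View pics/g.png

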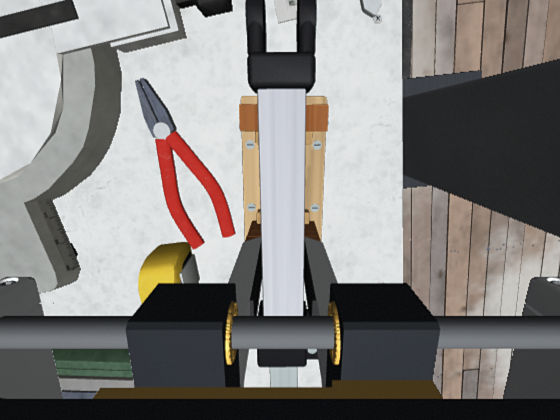

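The rest lies symmetric under the leg. Its far post top spans columns 240–328 at row 97, the leg's tube is at columns 258–305, and its hinge end finishes at row 90.

```bash
python3 - <<'E'
from h import *
P=np.load('last.npz'); print(P["K"])
im=P["img"].astype(int)
def tr(row): 
    g=np.abs(np.diff(im[row],axis=0)).sum(1); return [(int(i),int(g[i])) for i in range(225,345) if g[i]>60]
for r in (105,120,165,190): print(r,tr(r))
g=np.abs(np.diff(im[:,245],axis=0)).sum(1); print([(int(i),int(g[i])) for i in range(85,150) if g[i]>60])
g=np.abs(np.diff(im[:,320],axis=0)).sum(1); print([(int(i),int(g[i])) for i in range(85,150) if g[i]>60])
for c,z in (((239.5,97),.084),((328,97),.084),((240,131),.084),((326,131),.084)): print(onz(P,c,z))
p,R=toolR();print(p,arm.sense()["ft_force"])
E
```

```text
[[305.24436319   0.         282.39826677]
 [  0.         305.24436319 209.21477315]
 [  0.           0.           1.        ]]
105 [(238, 278), (239, 85), (257, 205), (258, 179), (304, 223), (305, 121), (327, 162), (328, 150)]
120 [(238, 186), (239, 179), (257, 127), (258, 250), (304, 238), (305, 130), (327, 236), (328, 93)]
165 [(241, 207), (242, 94), (258, 143), (259, 222), (303, 134), (304, 97), (305, 84), (324, 171)]
190 [(242, 254), (243, 85), (259, 121), (260, 229), (303, 195), (304, 71), (322, 64), (323, 184)]
[(95, 181), (103, 152), (130, 71), (131, 134)]
[(94, 73), (95, 191), (96, 111), (103, 115), (130, 66), (131, 84), (143, 90), (145, 107)]
[ 0.50180729 -0.09299382  0.084     ]
[ 0.44181711 -0.08672945  0.084     ]
[ 0.50460473 -0.07070515  0.084     ]
[ 0.44466473 -0.06446451  0.084     ]
[0.47865709 0.00098344 0.12002201] [ -4.62483832  -5.20559937 -11.58314374]
```

```bash
python3 - <<'E'
from h import *
P=np.load('last.npz'); im=P["img"].astype(int)
g=np.abs(np.diff(im[:,280],axis=0)).sum(1); print([(int(i),int(g[i])) for i in range(40,130) if g[i]>60])
C=-P["R"].T@P["t"]; zt=C[2]-.1835
print(C,zt)
u=np.array([.1087,.9941,0]); v=np.array([.9941,-.1087,0])
f=lambda c,z:(round(float((onz(P,c,z)-C)@u)*1000,1),round(float((onz(P,c,z)-C)@v)*1000,1))
for n,c,z in [("hinge top",(281.5,89.5),zt+.023),("collar-tube mid row150",(281.7,150),zt+.023),("tube r105",(281.5,105),zt+.023),("tube r190",(281.8,190),zt+.023),("post out",(283.7,103),.084),("post in",(283.4,131),.084),("rest foot r165",(283,165),.016),("rest foot r190",(282.7,190),.016),("foot end",(283,95.5),.016)]: print(n,f(c,z))
E
```

```text
[(50, 77), (51, 485), (52, 93), (87, 212), (88, 286), (89, 92)]
[ 0.47408111 -0.07045709  0.30478982] 0.12128982098347685
hinge top (-17.7, 1.0)
collar-tube mid row150 (11.6, 0.8)
tube r105 (-10.4, 1.0)
tube r190 (32.7, 0.6)
post out (-15.7, -0.1)
post in (2.9, -0.1)
rest foot r165 (34.9, 0.1)
rest foot r190 (58.9, 0.3)
foot end (-26.8, 0.5)
```

```bash
python3 -m crank '[[-1,1,15,0,0,0],[-1,1,30,0,0,0],[-1,1,40,0,0,0],[-1,1,46,0,0,0],[-1,1,46,0,0,0]]'; python3 -m crank '[[0,0,3,0,0,0],[0,0,6,0,0,0],[0,0,9,0,0,0],[0,0,9,0,0,0],[0,0,9,0,0,0]]'
```

```text
time: 8.25
tool_pos: [0.4805, 0.0042, 0.0799]
tcp_rot: [0.001, -0.668, 0.744, -0.0]
ft_force: [0.3, -0.1, -3.7]
gripper_width: 0.0236
grasp_force: 29.9
time: 8.88
tool_pos: [0.4808, 0.0037, 0.0711]
tcp_rot: [0.001, -0.668, 0.744, -0.001]
ft_force: [3.9, -0.9, -7.0]
gripper_width: 0.0238
grasp_force: 30.0
```

```bash
python3 -m crank '[[0,0,3,0,0,0],[0,0,5,0,0,0],[0,0,7,0,0,0],[0,0,7,0,0,0],[0,0,7,0,0,0]]';python3 -m crank '[[0,0,1,0,0,0],[0,0,1,0,0,0],[0,0,1,0,0,0],[0,0,1,0,0,0],[0,0,1,0,0,0]]'
```

```text
time: 9.5
tool_pos: [0.4808, 0.0038, 0.0639]
tcp_rot: [0.001, -0.668, 0.744, -0.001]
ft_force: [7.4, -0.4, -5.9]
gripper_width: 0.0238
grasp_force: 30.0
time: 10.12
tool_pos: [0.4809, 0.0038, 0.0632]
tcp_rot: [0.001, -0.668, 0.744, -0.001]
ft_force: [3.7, -0.5, 5.7]
gripper_width: 0.0236
grasp_force: 30.0
```

```bash
python3 -m crank '[[0,0,0,0,0,0],[0,0,0,0,0,0],[0,0,0,0,0,0],[0,0,-25,0,0,0],[0,0,-60,0,0,0]]' 50; python3 -m crank '[[0,0,-40,0,0,0],[-40,0,-60,0,0,0],[-90,0,-60,0,0,0],[-140,0,-60,0,0,0],[-140,0,-60,0,0,0]]' 50
cat > look4.py <<'E'
from h import *
import sys
P=imaging.read_camera("wrist"); cv2.imwrite(sys.argv[1],P["img"]); np.savez("last.npz",**{k:P[k] for k in("K","R","t","img")})
for n,z in dict(collar_mouth=.083,inner_leg=.074,leg=.058,lever_tip=.074).items():
    for q in imaging.spot_point(P,n)[:1]:
        X=onz(P,q["centre"],z); d=X-[.4783,-.0242,0]
        print(n,np.round(q["centre"]),round(q["conf"],2),np.round(X,4),"rest frame mm",np.round([d@[.9941,-.1087,0]*1000,d@[.1087,.9941,0]*1000],1))
E
python3 look4.py pics/i.png
```

```text
time: 10.75
tool_pos: [0.4795, 0.0039, 0.123]
tcp_rot: [-0.0, -0.668, 0.744, 0.0]
ft_force: [0.0, -0.2, 0.5]
gripper_width: 0.0503
grasp_force: 0.0
time: 11.38
tool_pos: [0.4949, 0.1468, 0.1831]
tcp_rot: [0.001, -0.67, 0.743, 0.0]
ft_force: [0.4, -0.5, 0.4]
gripper_width: 0.0497
grasp_force: 0.0
collar_mouth [284. 119.] 0.64 [0.4854 0.0656 0.083 ] rest frame mm [-2.7 90. ]
inner_leg [285. 157.] 0.71 [0.4878 0.099  0.074 ] rest frame mm [ -3.9 123.5]
leg [185.  25.] 0.72 [ 0.5652 -0.0237  0.058 ] rest frame mm [86.4  9.9]
lever_tip [327. 157.] 0.71 [0.4492 0.1034 0.074 ] rest frame mm [-42.8 123.7]
```

View pics/i.png

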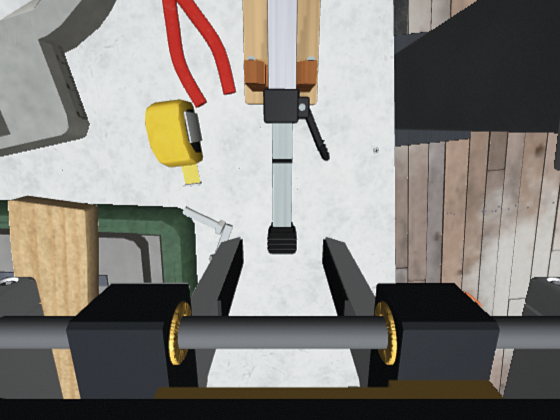

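The leg sits in both notches: collar mouth at row 122, ring at row 159, foot's end at row 253, lever open with its tip at (326,157).

```bash
python3 -c "
from h import *
P=np.load('last.npz')
for c,z in (((281,122),.083),((281.5,158.5),.083),((282,253),.083),((281,254),.075)):
    d=onz(P,c,z)-[.4783,-.0242,0]; print(d@[.1087,.9941,0]*1000,d@[.9941,-.1087,0]*1000)
"
python3 -m crank '[[-20,0,0,0,0,0],[-50,0,0,0,0,0],[-73,0,20,0,0,0],[-73,0,60,0,0,0],[-73,0,90,0,0,0]]' 0; python3 -m crank '[[0,0,15,0,0,0],[0,0,25,0,0,0],[0,0,30,0,0,0],[0,0,30,0,0,0],[0,0,30,0,0,0]]' 0; python3 -c "
from h import *
d=toolR()[0]-[.4783,-.0242,0]; print(d@[.1087,.9941,0]*1000,d@[.9941,-.1087,0]*1000)"
```

```text
92.42730357801715 0.03907424432468033
124.29087938446385 -0.5984275678031624
216.74688515655376 -1.6639696827451393
221.29280219111413 -0.6589270213177185
time: 12.25
tool_pos: [0.5033, 0.2144, 0.0916]
tcp_rot: [0.0, -0.667, 0.745, -0.001]
ft_force: [0.5, 0.0, 0.4]
gripper_width: 0.0034
grasp_force: 0.0
time: 12.88
tool_pos: [0.5038, 0.2157, 0.0637]
tcp_rot: [0.001, -0.668, 0.744, -0.001]
ft_force: [-0.2, -0.3, -0.2]
gripper_width: 0.0005
grasp_force: 0.0
241.21570083443268 -0.6945524450797415
```

```bash
python3 -m crank '[[6,0,0,0,0,0],[12,0,0,0,0,0],[18,0,0,0,0,0],[22,0,0,0,0,0],[26,0,0,0,0,0]]'; python3 -m crank '[[3,0,0,0,0,0],[6,0,0,0,0,0],[9,0,0,0,0,0],[11,0,0,0,0,0],[12,0,0,0,0,0]]'; cat > look5.py <<'E'
from h import *
import sys
P=imaging.read_camera("wrist"); np.savez("last.npz",**{k:P[k] for k in("K","R","t","img")})
im=P["img"].astype(int)
d=toolR()[0]-[.4783,-.0242,0]; print("tcp",d@[.1087,.9941,0]*1000,d@[.9941,-.1087,0]*1000)
for col in (280,284):
    g=np.diff(im[:,col].sum(1)); 
    for i in range(5,330):
        if abs(g[i])>60:
            d=onz(P,(col,i+.5),.083)-[.4783,-.0242,0]; print(col,i,int(g[i]),round(d@[.1087,.9941,0]*1000,1))
cv2.imwrite(sys.argv[1],P["img"])
E
python3 look5.py pics/j.png
```

```text
time: 13.5
tool_pos: [0.5008, 0.1897, 0.0631]
tcp_rot: [0.001, -0.668, 0.744, -0.0]
ft_force: [1.1, 3.8, 0.1]
gripper_width: 0.0004
grasp_force: 1.6
time: 14.12
tool_pos: [0.4994, 0.1776, 0.063]
tcp_rot: [0.001, -0.668, 0.744, -0.001]
ft_force: [0.6, 2.9, 0.9]
gripper_width: 0.0006
grasp_force: 1.5
tcp 202.87186574325767 -0.9779058315843512
280 39 94 87.9
280 40 231 88.3
280 41 171 88.8
280 67 -74 100.1
280 68 -343 100.5
280 76 145 104.1
280 77 228 104.5
280 78 85 105.0
280 199 -172 165.3
280 200 -266 165.8
280 239 69 188.1
280 299 67 225.7
280 300 71 226.3
280 315 -65 236.4
284 39 97 87.9
284 40 239 88.3
284 41 164 88.8
284 67 -71 100.1
284 68 -347 100.5
284 69 -62 100.9
284 76 142 104.1
284 77 224 104.5
284 78 83 105.0
284 199 -163 165.3
284 200 -272 165.8
284 239 67 188.1
284 300 75 226.3
284 315 -102 236.4
```

```bash
python3 -m crank '[[2,0,0,0,0,0],[4,0,0,0,0,0],[6,0,0,0,0,0],[8,0,0,0,0,0],[9.5,0,0,0,0,0]]'; python3 -m crank '[[0,0,0,0,0,0],[-3,0,0,0,0,0],[-8,0,0,0,0,0],[-15,0,0,0,0,0],[-15,0,0,0,0,0]]'; python3 look5.py pics/k.png
```

```text
time: 14.8
tool_pos: [0.4983, 0.1681, 0.063]
tcp_rot: [0.001, -0.668, 0.744, -0.001]
ft_force: [0.9, 2.0, 1.7]
gripper_width: 0.0003
grasp_force: 1.5
time: 15.42
tool_pos: [0.4999, 0.1841, 0.063]
tcp_rot: [0.001, -0.668, 0.744, -0.0]
ft_force: [-0.3, 0.9, 0.0]
gripper_width: 0.0004
grasp_force: 0.0
tcp 208.9288069825596 -1.163324084043415
280 24 242 88.1
280 25 244 88.5
280 29 -62 90.2
280 30 -298 90.6
280 31 -108 91.0
280 39 225 94.4
280 40 232 94.8
280 169 -164 155.6
280 170 -266 156.1
280 210 63 177.8
280 220 120 183.5
280 221 275 184.1
280 222 188 184.6
280 236 -61 192.8
280 237 -67 193.4
280 238 -281 194.0
280 239 -148 194.6
280 299 61 232.1
280 300 72 232.8
280 315 -70 242.8
284 24 233 88.1
284 25 219 88.5
284 29 -65 90.1
284 30 -288 90.6
284 31 -111 91.0
284 39 222 94.4
284 40 235 94.8
284 169 -162 155.6
284 170 -261 156.1
284 191 63 167.3
284 210 65 177.8
284 212 -61 179.0
284 220 121 183.5
284 221 278 184.1
284 222 189 184.6
284 238 -298 194.0
284 239 -248 194.5
284 300 64 232.7
284 315 -99 242.8
```

Slide is now about +2.3 mm, with the lever open and the leg against the post. Next is the pinch.

```bash
python3 -m crank '[[0,0,-30,0,0,0],[0,0,-60,0,0,0],[30,4,-60,0,0,0],[65,8,-60,0,0,0],[94,11,-60,0,0,0]]' 94; python3 -m crank '[[0,0,0,0,0,0],[0,0,0,0,0,0],[0,0,0,0,0,0],[0,0,0,0,0,0],[0,0,0,0,0,0]]' 94;  python3 look5.py pics/l.png | head -1
```

```text
time: 16.1
tool_pos: [0.4783, 0.0895, 0.123]
tcp_rot: [0.0, -0.668, 0.744, -0.001]
ft_force: [0.1, 0.8, 0.2]
gripper_width: 0.0472
grasp_force: 0.0
time: 16.73
tool_pos: [0.4788, 0.0913, 0.1229]
tcp_rot: [0.001, -0.668, 0.744, -0.0]
ft_force: [-0.2, 0.1, -0.0]
gripper_width: 0.0934
grasp_force: 0.0
tcp 114.82207598109305 -12.083311488906777
```

View pics/l.png

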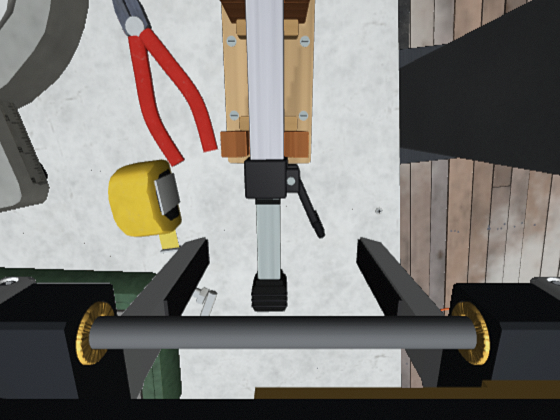

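The view shows the leg in its notches, the ring at the mouth (row ~203), the lever tip at (322,236), and the finger tips at columns 208 and 358 on either side with room to spare.

```bash
python3 -m crank '[[0,0,15,0,0,0],[0,0,30,0,0,0],[0,0,45,0,0,0],[0,0,58,0,0,0],[0,0,65,0,0,0]]'; python3 -m crank '[[0,-1,0,0,0,0],[0,-2,0,0,0,0],[0,-3.5,0,0,0,0],[0,-3.5,0,0,0,0],[0,-3.5,0,0,0,0]]' 56 15
```

```text
time: 17.4
tool_pos: [0.4785, 0.091, 0.0569]
tcp_rot: [0.0, -0.668, 0.744, -0.0]
ft_force: [0.1, -0.0, -0.1]
gripper_width: 0.094
grasp_force: 0.0
time: 18.02
tool_pos: [0.4823, 0.0905, 0.0581]
tcp_rot: [0.001, -0.668, 0.744, -0.001]
ft_force: [-0.9, 0.2, 0.4]
gripper_width: 0.0559
grasp_force: 0.7
```

```bash
python3 -m crank '[[0,0,0,0,0,0],[0,0,0,0,0,0],[0,0,0,0,0,0],[0,0,0,0,0,0],[0,0,0,0,0,0]]' 42 15; python3 -m crank '[[0,0,0,0,0,0],[0,0,0,0,0,0],[0,0,0,0,0,0],[0,0,0,0,0,0],[0,0,0,0,0,0]]' 28 20; python3 look5.py pics/m.png | head -8; python3 -c "
from h import *
for k in ('scene','side'):
  P=imaging.read_camera(k)
  for n in ('collar_mouth','inner_leg','lever_tip'):
    for q in imaging.spot_point(P,n)[:1]: print(k,n,np.round(q['centre']),round(q['conf'],2))"
```

```text
time: 18.65
tool_pos: [0.4824, 0.0906, 0.058]
tcp_rot: [0.001, -0.668, 0.744, -0.001]
ft_force: [-1.5, 0.5, -0.5]
gripper_width: 0.042
grasp_force: 0.9
time: 19.27
tool_pos: [0.4824, 0.0904, 0.058]
tcp_rot: [0.001, -0.668, 0.744, -0.001]
ft_force: [0.2, -2.7, 0.6]
gripper_width: 0.0326
grasp_force: 20.0
tcp 114.39680382170293 -8.346812138430712
280 172 -196 61.5
280 173 -353 62.0
280 229 182 92.0
280 230 252 92.6
280 231 78 93.1
280 314 -73 143.8
280 315 -391 144.4
scene collar_mouth [283. 212.] 0.57
scene inner_leg [281. 212.] 0.68
scene lever_tip [391. 208.] 0.7
side collar_mouth [265. 209.] 0.75
side inner_leg [266. 215.] 0.63
side lever_tip [256. 208.] 0.35
```

```bash
python3 -c "
import cv2
im=cv2.imread('pics/m.png')[140:270,200:360]; cv2.imwrite('pics/n.png',cv2.resize(im,None,fx=4,fy=4,interpolation=cv2.INTER_CUBIC))"
```

```text
(no output)
```

View pics/n.png

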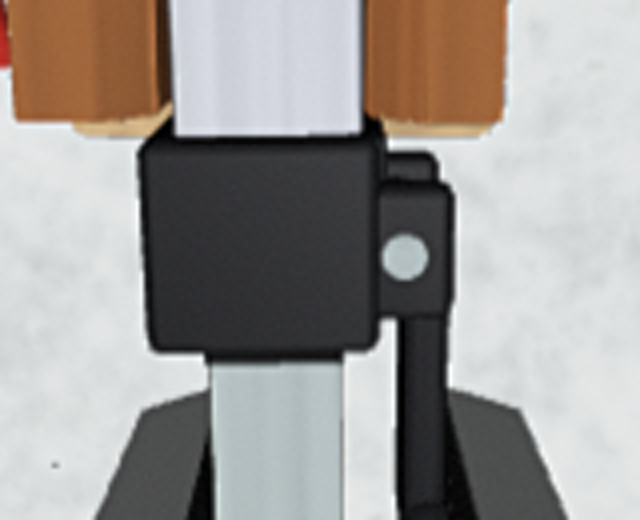

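The close view shows the lever lying straight along the sliding leg between the fingers. The ring's dark strip is right at the collar's mouth (rows 352–363), and the tube is in the notch.

```bash
python3 -m crank '[[0,0,0,0,0,0],[0,0,0,0,0,0],[0,0,0,0,0,0],[0,0,0,0,0,0],[0,0,0,0,0,0]]' && python3 -c "
from cell import arm
print(arm.hand_in())"
```

```text
time: 20.35
tool_pos: [0.4823, 0.0906, 0.058]
tcp_rot: [0.001, -0.668, 0.744, -0.001]
ft_force: [-0.2, -3.9, -0.3]
gripper_width: 0.0328
grasp_force: 20.0
the job is handed in; nothing more can be done
None
```

I handed the job in at about 20 s, but the hand-in call gave no verdict: by my last images the leg is in its rest, the ring is within about 1 mm of the collar's mouth, and the gripper holds the shut lever and sliding leg at 20 N.

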